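# Make the drum rotator ready: shut the belt cover and seat the keyed spindle

### The arm

A 6-joint arm with a two-finger parallel gripper is mounted at the origin on the work surface. World frame = base frame: x ahead of the robot, y to its left, z up, the work surface at z = 0. Lengths are in m, angles in rad, forces in N, time in s.
With the tool pointing down it reaches from about 0.375 to 0.925 m from the base axis. Payload 5.7 kg.
Tool frame: the origin (TCP) lies midway between the tips of the shut fingers; the grasp point (between the pads) lies robot.grip_point_offset behind it (robot.grip_point_offset is the distance from the TCP to the grasp point, in m); z points along the fingers, y is the direction in which the jaws open and shut (so a half turn about z gives the same grasp; the last joint's range is limited). The gripper opens to 85 mm and grips with 20 to 120 N. Pads are 22 mm wide; open, the fingers measure 114 mm over their backs; the gripper's body (76 mm by 85 mm) begins 54 mm behind the grasp point. The pads swing forward as they close: fully open they stand 13 mm farther back than shut.
Start: joints at [-1.431, 0.359, 1.51, -0, 1.272, -0.115], TCP at [0.151, -0.581, 0.231] pointing down, gripper open.
Joint ranges: [-2.97, 2.97], [-1.01, 2.36], [0.21, 2.38], [-0.96, 4.11], [0.2, 2.71], [-2.98, 2.98]. Speed limits (rad/s): [2.39, 2.39, 3.14, 3.14, 3.14, 3.14].

### API

Orientations are given as a unit quaternion [w, x, y, z].
In Python, from bench import robot gives the robot as it stands. The module is installed in compiled form; this text tells all that it offers.
- The arm moves only by the tool carry_out, never from a script. Its argument "commands" is a list of rows, each a list of 6 numbers: the shift along the tool's x, y, z in m, then the turn, a rotation vector about the tool's x, y, z in rad. A call has 1 to 8 rows; each row shifts and turns the commanded pose from where the row before left it, along the tool's axes as they then stand; what a row does not reach is not made up. A row lasts 1/12 s, in which the tool goes at most 41.7 mm and 7.16 degrees, less where a joint would pass 70% of its speed; a pose out of reach is approached as far as the arm can. A call is refused whole if a number of a shift passes 0.0417 or a number of a turn 0.125, either way. A call with a gripper value outside its range is refused whole. "claw" is the opening in per cent of the stroke, from 0 (shut) to 100 (fully open), set as the call begins (left out, the last holds). The fingers move at their own pace and stop on an object; "squeeze" is the grip in N (left out, the last holds). Time passes only in rows, so rows that do not move let the fingers close. It gives the time, the measured TCP pose, the force and the opening at its end, in the units of the state.
- robot.get_state(): the state, without advancing time (a new reading comes with each control period).
- robot.grab_frame(name): name is "side" or "top" or "wrist"; returns the picture (420x560x3 uint8, red, green, blue); there is no depth.
- robot.camera_params(name): a dict with "fx", "fy", "cx", "cy" (pixels), "D" ([k1, k2, p1, p2, k3] as OpenCV has them; the pictures are not rectified), "R" (3x3) and "t" (3): a world point X has camera coordinates R X + t. Camera axes: x right, y down, z forward; pixel columns grow to the right and rows downward; lengths in m; the calibration is good to about 2 mm. A picture is of the moment at which its call begins: read the wrist's pose just before it. camera_params takes no time and is no camera call; for the wrist camera it gives the pose at the moment of the call.
- robot.job_done(): hands the job in, once; it reports no verdict.
Trained networks look in the newest picture that a camera, given by its name, has taken for a name from the list of things; names that differ only in an ending like _2 or _b are one class to them, and where a whole thing is asked for, a point or a joint stands for the part that bears it (a point fixed in the world has none). Each returns a list of dicts, best first, with "score" (0 to 1); they miss things now and then, are a little off and sometimes report something else, mostly with a low value. They report only what shows in the picture. A call takes as long as a camera call.
- robot.spot_in(camera, thing): "location" ([column, row] in pixels, amid what is visible of it).
- robot.pinpoint(camera, thing): "location" ([column, row] in pixels: a listed point, or the origin of a listed thing).
The state is a dict: "time": time; "q": joint angles; "dq": joint speeds; "effort": joint torques, N m; "tool_pos": TCP position; "orientation": TCP orientation; "contact_force": force on the tool from outside, world axes, zero at the start; "ft_torque": the same for the moment, N m; "gripper_width": opening from 0.0 (shut) to 1.0 (fully open).
Only numpy, scipy, OpenCV 4.12 (cv2) and the standard library are available. Lean on these libraries where they do the work, as an engineer would, in place of code of your own. Each camera call takes 0.05 s, during which the arm holds its last target. There are 200 camera calls.

### The job

Make the drum rotator's bench drive ready: first press the hinged belt cover down until its catch clicks and it stays shut by itself. Then take the steel spindle out of its pipe rest by its flat tang, put it nose first into the drive's upright hub, turn it until its cross key slips into the hub's keyways, and push on against the spring until its collar lies flat on the hub's face. Finish while still gripping the spindle and holding it fully home, and leave the jar and the brush tub where they stand.

Things in the scene. Friction and masses are not known exactly. Their poses are not given: they have to be found in the camera images.
- drive: Fixed grey housing, 130 (x) x 260 (y) x 50 mm high, with a round motor bell 50 mm further out at its -y end (61 mm high). Origin: centre of the underside of the housing; x points away from the robot at yaw 0. In its -y half stands the steel hub, in its +y half is the belt well with the hinged cover.
- cover (a joint): Angle of the belt cover in rad: 0 is shut and flat, grows as its near (-x) edge lifts; starts half open. Hinge friction and a weak lifting spring (about 1 N at the free edge) hold it there, so it rises again unless caught. In the last 0.11 rad a ball catch at the near edge resists with 5 to 9 N, then snaps over and holds the cover at about 0.
- cover_hinge (a point): Centre of the cover's hinge line, fixed on the drive's far (+x) edge, 52.5 mm above the table; axes as the drive's, hinge line along y. The shut cover reaches from here 120 mm along -x, plus a 10 mm tongue midway, is 126 mm wide and 4 mm thick, centred on the hinge height.
- cover_edge (a point): Point on the cover's upper face, midway along its width, 100 mm from the hinge line and 20 mm in from the free edge: a good place to press. Moves with the cover; its z is the face's normal and its y the hinge direction.
- hub_face (a point): Centre of the upright hub's top face, 75 mm above the table; z up, x along the two opposite keyways. Hub 67 mm across; round bore 21.5 mm, keyways 10.5 mm wide and 39 mm across both, open from the top, over 55 mm deep. Its angle differs each time; it is braked (1 Nm) and stays put. Nothing beside it stands above 62 mm once the cover is shut.
- spindle: Loose steel spindle, 110 mm, about 0.4 kg, upright. Origin at the nose tip, z up the axis, x along the cross key. From the tip: shaft 20 mm across, first 6 mm tapered (12 mm at the tip); two opposite keys 8 mm thick (y), 36 mm across both (x), from 22 to 44 mm; collar 54 mm across, 52 to 60 mm; flat tang 14 mm thick (y), 34 mm wide (x), 60 to 110 mm. Same after a half turn about z.
- spindle_collar (a point): Centre of the underside of the spindle's collar, 52 mm above its tip; axes as the spindle's. Home means that it lies on hub_face.
- spindle_grip (a point): Point within the tang, on the axis, 90 mm above the tip and 30 mm above the top of the collar; grip across the 14 mm thickness (along the spindle's y).
- rest: Fixed grey pipe stub standing upright, 72 mm outside, 43 mm inside, 62 mm high, origin under its centre. The spindle's collar lies on its rim, key and shaft hang inside; the tip is 10 mm above the table. Lift straight up by more than 55 mm to clear it.
- jar: Bystander: closed glass jar 76 mm across, 85 mm high; origin under its centre. Leave alone.
- brush_tub: Bystander: black tub 90 mm across at the rim, 85 mm high, brushes sticking out to about 140 mm; origin under its centre. Leave alone.
- scraper: Bystander: flat blue plastic scraper 60 x 90 x 4 mm, fixed to the table; origin under its centre.
- ejector (a joint): Travel in m of the spring ejector pin inside the hub's bore: 0 as free, its top then 24 mm below the hub's face; 0.028 when the spindle is home. It pushes up with 4.5 N at first and about 12 N at home, so a spindle let go rises again.

How it is judged:
By the outcome, as a careful person would: the job done as asked, in the order asked, and still so for the second after the job is handed in, while the arm keeps its last pose, push and grip.
It also fails if it takes over 51 s, if anything falls off the work surface, if the arm or the gripper's body presses on something with over 40 N, if the wrist force passes 120 N, or if a joint passes its speed limit or range.

## Working session

There is one attempt and no reset: what is moved stays moved. The work goes in short steps, Python scripts to look and compute and a tool call to move; the robot and the scene stay as the last step left them, time stands still between calls to the robot, and variables do not carry over. Pictures are saved under pics/ and viewed, about 8 in all and at most 12, crops included, and the job is handed in when it is done.

Besides the shell and the picture viewer there is one more tool, called after "Emit:" as name(argument=value, ...), one argument or row to a line, values as JSON. carry_out: Moves the arm, as the interface text tells. Its arguments: {"type":"object","properties":{"commands":{"type":"array","items":{"type":"array","items":{"type":"number"}}},"claw":{"type":"number"},"squeeze":{"type":"number"}},"required":["commands"]}

```bash
mkdir -p pics; cat > h.py <<'E'
from bench import robot
import numpy as np, cv2
from scipy.spatial.transform import Rotation as Ro
def K(p): return np.array([[p['fx'],0,p['cx']],[0,p['fy'],p['cy']],[0,0,1]])
def ray(p,uv):
    n=cv2.undistortPoints(np.array([[uv]],float),K(p),np.array(p['D'],float))[0,0]
    R=np.array(p['R']);t=np.array(p['t'])
    return -R.T@t, R.T@np.array([n[0],n[1],1])
def onz(p,uv,z):
    o,d=ray(p,uv); return o+d*(z-o[2])/d[2]
def tri(obs):
    A=np.zeros((3,3));b=np.zeros(3)
    for p,uv in obs:
        o,d=ray(p,uv);d=d/np.linalg.norm(d);M=np.eye(3)-np.outer(d,d);A+=M;b+=M@o
    X=np.linalg.solve(A,b); return X
def proj(p,X):
    R=np.array(p['R']);t=np.array(p['t'])
    return cv2.projectPoints(np.array(X,float).reshape(-1,1,3),cv2.Rodrigues(R)[0],t,K(p),np.array(p['D'],float))[0][:,0]
def save(name,im): cv2.imwrite('pics/'+name,im[:,:,::-1])
E
python3 - <<'E'
from h import *
print(robot.grip_point_offset, robot.get_state())
P={}
for c in ['top','side']:
    im=robot.grab_frame(c); save(c+'0.png',im); P[c]=robot.camera_params(c)
    R=np.array(P[c]['R']); print(c,-R.T@np.array(P[c]['t']),P[c]['fx'])
obs={}
for th in ['cover_hinge','cover_edge','hub_face','spindle_collar','spindle_grip','spindle','rest','drive','jar','brush_tub','scraper']:
    for c in P:
        r=robot.pinpoint(c,th)
        print(th,c,[(np.round(x['location'],1).tolist(),round(x['score'],2)) for x in r[:2]])
        if r: obs.setdefault(th,[]).append((P[c],r[0]['location']))
    o=obs.get(th,[])
    if len(o)==2:
        X=tri(o); print('   ',X.round(4),[ (proj(p,X)[0]-uv).round(1).tolist() for p,uv in o])
print(robot.get_state()['time'])
E
```

```text
0.0187 {'time': 0.0, 'q': array([-1.43112347e+00,  3.59452777e-01,  1.51148276e+00,  1.99247980e-05,
        1.27247739e+00, -1.15076020e-01]), 'dq': array([-9.60737754e-05, -8.31664068e-05, -3.20679416e-04,  1.11351564e-03,
        9.70883512e-04, -1.59603271e-03]), 'effort': array([ 3.68490291e-03, -5.27606499e+01, -2.78616232e+01,  2.35050502e-04,
        1.33022637e-02, -1.29870506e-05]), 'tool_pos': array([ 0.151117  , -0.57993641,  0.23046552]), 'orientation': array([-9.10182137e-04,  9.91898800e-01,  1.27027325e-01, -1.67393365e-06]), 'contact_force': array([ 0.06364688,  0.22644616, -0.07240172]), 'ft_torque': array([ 0.03808871, -0.06085175, -0.03758901]), 'gripper_width': 0.9975484934179196}
top [ 0.30311028 -0.09179744  1.40907078] 536.3250217591798
side [ 0.37626351 -0.83799868  0.60832832] 497.3798588886599
cover_hinge top [([175.6, 185.8], 0.55)]
cover_hinge side [([261.0, 161.2], 0.82)]
    [0.6242 0.2088 0.0484] [[0.5, -2.4], [-2.6, 0.7]]
cover_edge top [([172.0, 211.9], 0.67)]
cover_edge side [([226.5, 144.3], 0.97)]
    [0.5417 0.1956 0.1128] [[0.4, -2.2], [-2.3, 0.
[... 575 characters left out ...]
[0.3, -1.6], [-2.2, 0.6]]
rest top [([325.0, 216.4], 0.64)]
rest side [([287.9, 289.2], 0.85)]
    [ 0.5771 -0.1888 -0.0069] [[-0.1, 0.7], [1.0, -0.3]]
drive top [([198.8, 212.0], 0.63), ([324.3, 216.5], 0.38)]
drive side [([242.3, 198.1], 0.62)]
    [ 0.5658  0.1508 -0.0104] [[0.1, -0.7], [-0.7, 0.2]]
jar top [([306.4, 160.3], 0.93)]
jar side [([354.6, 252.3], 0.71)]
    [ 0.7321 -0.1283 -0.0045] [[0.2, -0.5], [-0.7, 0.2]]
brush_tub top [([404.8, 193.7], 0.91)]
brush_tub side [([184.0, 285.3], 0.59)]
    [ 0.4902 -0.3606  0.2344] [[3.6, 48.0], [78.6, -38.3]]
scraper top [([301.0, 282.2], 0.6)]
scraper side [([185.2, 283.1], 0.88)]
    [ 0.3967 -0.1372  0.0105] [[-0.0, 0.3], [0.4, -0.1]]
1.2
```

View pics/top0.png

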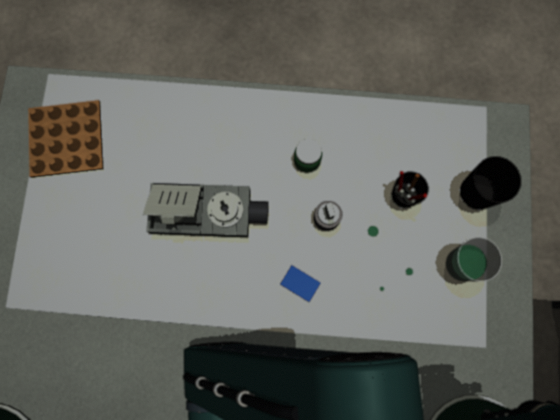

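View pics/side0.png

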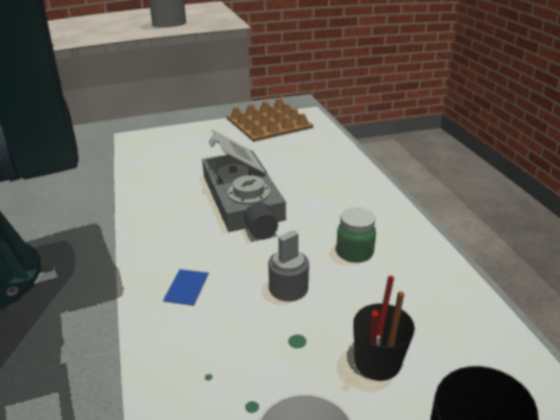

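The top view shows the drive at about (200,210), with the half-open cover at (173,205) and the hub at (226,209). The spindle is in its rest at (328,214), the jar at (308,155) and the tub at (410,190). The side view agrees: cover up at (238,150), tang at (289,245). Next I get the wrist camera offset and plan a pass over the spindle.

```bash
cat >> h.py <<'E'
def plan(target, yaw=None, step=0.04, tilt=True):
    "rows (tool axes) from measured pose to target with tool down, tool x at yaw"
    s=robot.get_state(); w,x,y,z=s['orientation']; R=Ro.from_quat([x,y,z,w])
    d=np.array(target)-s['tool_pos']
    xa=R.as_matrix()[:,0]
    cur=np.arctan2(xa[1],xa[0])
    yaw=cur if yaw is None else yaw
    G=np.array([[np.cos(yaw),np.sin(yaw),0],[np.sin(yaw),-np.cos(yaw),0],[0,0,-1]])
    rv=(R.inv()*Ro.from_matrix(G)).as_rotvec()
    n=int(max(np.ceil(np.linalg.norm(d)/step),np.ceil(np.linalg.norm(rv)/0.12)))
    print('t',s['time'],'pos',s['tool_pos'].round(4),'yaw',round(cur,4),'F',s['contact_force'].round(1),'g',round(s['gripper_width'],3))
    print('total tool shift',(R.inv().apply(d)).round(4),'turn',rv.round(4),'n',n,'per row',(R.inv().apply(d)/n).round(4))
E
python3 - <<'E'
from h import *
s=robot.get_state();w,x,y,z=s['orientation'];R=Ro.from_quat([x,y,z,w]).as_matrix()
p=robot.camera_params('wrist');C=np.array(p['R'])
print('cam in tool',(R.T@(-C.T@p['t']-s['tool_pos'])).round(4),'\n',(C@R).round(3),p['fx'],p['fy'])
T=robot.camera_params('top')
# drive edges on top z=.05
for uv in [(151,184),(250,188),(148,235),(248,238)]: print(onz(T,uv,.05).round(4))
plan([0.50,-0.19,0.24])
E
```

```text
cam in tool [ 0.0791  0.0007 -0.1433] 
 [[-0.001  1.    -0.   ]
 [-0.95  -0.001 -0.312]
 [-0.312 -0.     0.95 ]] 308.2821408723461 308.2821408723461
[0.6169 0.274  0.05  ]
[0.6272 0.0146 0.05  ]
[0.4824 0.264  0.05  ]
[0.4958 0.0075 0.05  ]
t 1.2 pos [ 0.1512 -0.5806  0.2313] yaw 0.2548 F [ 0.2  0.  -0.1] g 0.999
total tool shift [ 0.436  -0.2901 -0.0087] turn [-0.0001 -0.      0.    ] n 14 per row [ 0.0311 -0.0207 -0.0006]
```

```bash
python3 - <<'E'
from h import *
plan([0.56,-0.19,0.25])
E
```

```text
t 1.2 pos [ 0.1512 -0.5806  0.2313] yaw 0.2548 F [ 0.2  0.  -0.1] g 0.999
total tool shift [ 0.494  -0.2749 -0.0187] turn [-0.0001 -0.      0.    ] n 15 per row [ 0.0329 -0.0183 -0.0012]
```

Emit:
carry_out(
  commands=[
    [0.033,-0.018,-0.001,0,0,0],
    [0.033,-0.018,-0.001,0,0,0],
    [0.033,-0.018,-0.001,0,0,0],
    [0.033,-0.018,-0.001,0,0,0],
    [0.033,-0.018,-0.001,0,0,0],
    [0.033,-0.018,-0.001,0,0,0],
    [0.033,-0.018,-0.001,0,0,0],
    [0.033,-0.018,-0.001,0,0,0],
  ],
)

```text
time: 1.87
tool_pos: [0.3715, -0.3734, 0.2396]
orientation: [0.0, 0.992, 0.127, 0.0]
contact_force: [0.2, -0.3, -0.5]
gripper_width: 1.0
```

Emit:
carry_out(
  commands=[
    [0.033,-0.018,-0.001,0,0,0],
    [0.033,-0.018,-0.001,0,0,0],
    [0.033,-0.018,-0.001,0,0,0],
    [0.033,-0.018,-0.001,0,0,0],
    [0.033,-0.018,-0.001,0,0,0],
    [0.033,-0.018,-0.001,0,0,0],
    [0.033,-0.018,-0.001,0,0,0],
    [0,0,0,0,0,0],
  ],
)

```text
time: 2.53
tool_pos: [0.5669, -0.19, 0.2467]
orientation: [-0.001, 0.992, 0.129, 0.002]
contact_force: [0.6, 0.3, 0.9]
gripper_width: 0.999
```

```bash
python3 - <<'E'
from h import *
s=robot.get_state();print(s['time'],s['tool_pos'],s['dq'].round(2))
p=robot.camera_params('wrist')
im=robot.grab_frame('wrist'); save('w1.png',im)
np.save('w1p.npy',p,allow_pickle=True)
for th,z in [('spindle_grip',.1),('spindle_collar',.062),('rest',0),('spindle',.01)]:
    r=robot.pinpoint('wrist',th)
    print(th,[(np.round(x['location'],1).tolist(),round(x['score'],2),onz(p,x['location'],z).round(4).tolist()) for x in r[:2]])
plan([0.53,0.05,0.26])
E
```

```text
2.5333 [ 0.56690264 -0.19003188  0.2466676 ] [-0.07 -0.02  0.05 -0.07  0.01 -0.09]
spindle_grip [([296.5, 190.4], 0.61, [0.5739, -0.1976, 0.1])]
spindle_collar [([291.7, 183.9], 0.73, [0.5706, -0.1942, 0.062])]
rest [([292.2, 174.6], 0.69, [0.5689, -0.1961, 0.0])]
spindle [([295.4, 173.5], 0.96, [0.5731, -0.1989, 0.01])]
t 2.7833 pos [ 0.5612 -0.1953  0.2462] yaw 0.2539 F [-0.8  0.3 -0.4] g 1.005
total tool shift [ 0.0314 -0.2453 -0.0138] turn [-0.0002  0.0009 -0.    ] n 7 per row [ 0.0045 -0.035  -0.002 ]
```

View pics/w1.png

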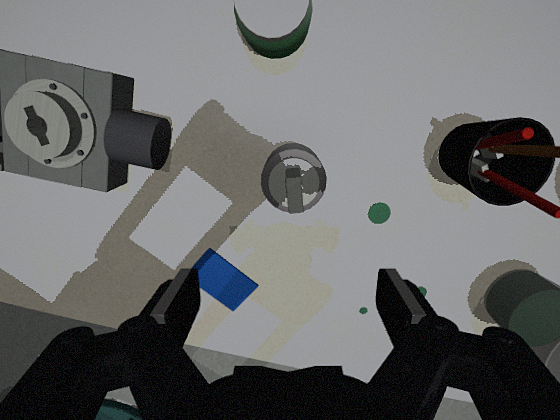

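Wrist view: the spindle is at (293,178) in its rest, the hub at (38,125) with its keyways slanting, and the tub at right. I'll take a settled frame and enlarge the spindle and the hub.

```bash
python3 - <<'E'
from h import *
import pickle
p=robot.camera_params('wrist')
im=robot.grab_frame('wrist'); save('w2.png',im); pickle.dump(p,open('w2.pkl','wb'))
g=[]
for th,z in [('spindle_grip',.1),('spindle_collar',.062),('hub_face',.075)]:
    r=robot.pinpoint('wrist',th)
    print(th,[(np.round(x['location'],1).tolist(),round(x['score'],2),onz(p,x['location'],z).round(4).tolist()) for x in r[:2]])
a=im[120:220,240:340]; b=im[60:190,0:130]
a=cv2.convertScaleAbs(a,alpha=1.3); 
save('z2.png',np.hstack([cv2.resize(a,(400,400),interpolation=cv2.INTER_CUBIC),cv2.resize(b,(400,400),interpolation=cv2.INTER_CUBIC)]))
E
```

```text
spindle_grip [([289.7, 183.1], 0.73, [0.573, -0.195, 0.1])]
spindle_collar [([290.2, 171.2], 0.93, [0.5772, -0.1947, 0.062])]
hub_face [([33.3, 115.3], 0.83, [0.5709, 0.0683, 0.075])]
```

View pics/z2.png

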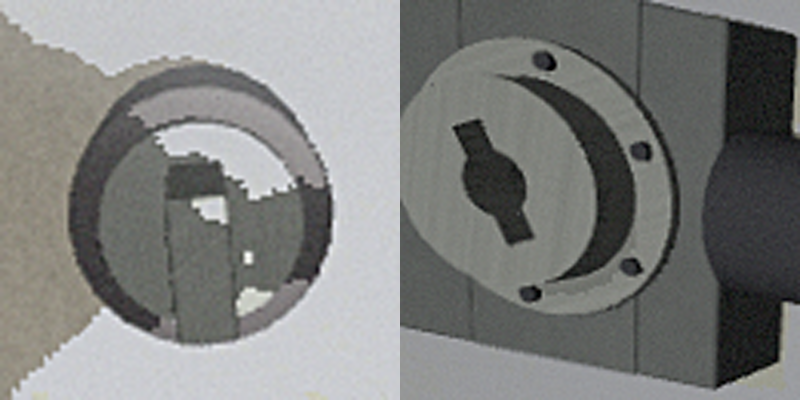

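The left crop shows the tang's top face with corners near (170,197), (226,195), (239,338) and (178,342). The right crop shows the hub keyway running from (466,125) to (519,239). I'll convert both to world coordinates.

```bash
python3 - <<'E'
from h import *
import pickle
p=pickle.load(open('w2.pkl','rb'))
c=[onz(p,(240+u/4-.4,120+v/4-.4),.12)[:2] for u,v in [(170,197),(226,195),(239,338),(178,342)]]
c=np.array(c);print(c.round(4),'centre',c.mean(0).round(4))
for a,b in [(0,3),(1,2),(3,2),(0,1)]:
    d=c[a]-c[b];print(np.linalg.norm(d).round(4),np.arctan2(d[1],d[0]).round(3))
k=130/400
h=np.array([onz(p,((u-400)*k-.4,60+v*k-.4),.075)[:2] for u,v in [(452,130),(480,120),(505,244),(534,234)]])
print(h.round(4),h.mean(0).round(4))
for a,b in [(0,2),(1,3)]:
    d=h[a]-h[b];print(np.linalg.norm(d).round(4),np.arctan2(d[1],d[0]).round(3))
plan([0.545,0.195,0.16],0.045)
E
```

```text
[[ 0.5882 -0.184 ]
 [ 0.5917 -0.1958]
 [ 0.5607 -0.2072]
 [ 0.5562 -0.1939]] centre [ 0.5742 -0.1952]
0.0335 0.302
0.0331 0.351
0.014 1.892
0.0123 1.86
[[0.58   0.0853]
 [0.5853 0.0762]
 [0.5472 0.0677]
 [0.553  0.058 ]] [0.5664 0.0718]
0.0372 0.494
0.0371 0.512
t 2.9833 pos [ 0.5614 -0.1955  0.2464] yaw 0.2531 F [-0.5  0.8 -0.1] g 0.998
total tool shift [ 0.0819 -0.3822  0.0864] turn [-1.000e-04  1.000e-04  2.081e-01] n 11 per row [ 0.0074 -0.0347  0.0079]
```

Emit:
carry_out(
  commands=[
    [0.0,-0.03,0.0,0,0,0.104],
    [0.0,-0.035,0.0,0,0,0.104],
    [-0.005,-0.039,0,0,0,0],
    [-0.005,-0.039,0,0,0,0],
    [-0.005,-0.039,0,0,0,0],
    [-0.005,-0.039,0,0,0,0],
    [-0.005,-0.039,0,0,0,0],
    [-0.005,-0.039,0,0,0,0],
  ],
  claw=0,
  squeeze=40,
)

```text
time: 3.65
tool_pos: [0.5078, 0.1025, 0.2466]
orientation: [-0.0, 1.0, 0.023, 0.0]
contact_force: [1.0, 0.6, 0.4]
gripper_width: -0.002
```

Emit:
carry_out(
  commands=[
    [-0.005,-0.039,0,0,0,0],
    [-0.002,-0.03,0.0,0,0,0],
    [0,0,0,0,0,0],
    [0,0,0,0,0,0],
  ],
)

```text
time: 3.98
tool_pos: [0.4979, 0.1708, 0.2465]
orientation: [0.0, 1.0, 0.025, 0.0]
contact_force: [1.0, 0.3, 0.3]
gripper_width: -0.002
```

```bash
python3 - <<'E'
from h import *
p=robot.camera_params('wrist')
im=robot.grab_frame('wrist'); save('w3.png',im)
for th,z in [('cover_edge',.113),('hub_face',.075),('cover_hinge',.0525)]:
    r=robot.pinpoint('wrist',th)
    print(th,[(np.round(x['location'],1).tolist(),round(x['score'],2),onz(p,x['location'],z).round(4).tolist()) for x in r[:2]])
plan([0.545,0.2,0.13],0.045)
E
```

```text
cover_edge [([257.2, 147.5], 0.83, [0.5437, 0.1992, 0.113])]
hub_face [([391.5, 127.0], 0.59, [0.5658, 0.07, 0.075])]
cover_hinge [([258.6, 62.9], 0.78, [0.6204, 0.2049, 0.0525]), ([316.8, 123.2], 0.33, [0.5648, 0.1423, 0.0525])]
t 4.1833 pos [0.4985 0.1686 0.2463] yaw 0.045 F [-1.2  0.1 -0.4] g -0.001
total tool shift [ 0.0478 -0.0293  0.1163] turn [ 0.0003  0.     -0.    ] n 4 per row [ 0.012  -0.0073  0.0291]
```

View pics/w3.png

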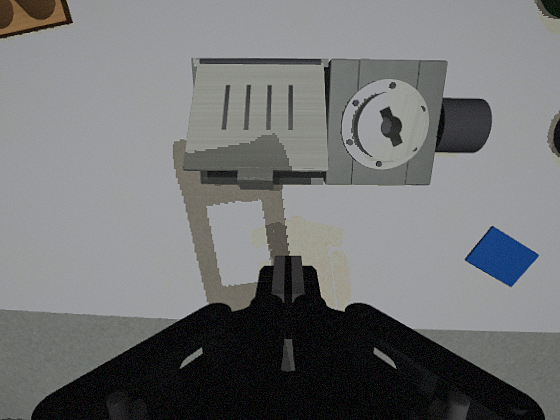

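Wrist view: the cover is half open with its free edge near row 170 and the tongue at (262,180). The hub is at (392,126) with clear keyways. Next I press the cover with shut fingers.

Emit:
carry_out(
  commands=[
    [0.012,-0.0075,0.029,0,0,0],
    [0.012,-0.0075,0.029,0,0,0],
    [0.012,-0.0075,0.029,0,0,0],
    [0.012,-0.0075,0.029,0,0,0],
    [0,0,0.006,0,0,0],
    [0,0,0.006,0,0,0],
    [-0.001,0,0.006,0,0,0],
    [-0.001,0,0.006,0,0,0],
  ],
)

```text
time: 4.85
tool_pos: [0.5432, 0.2015, 0.1073]
orientation: [-0.0, 1.0, 0.023, 0.001]
contact_force: [-0.6, 0.3, -0.2]
gripper_width: -0.004
```

Emit:
carry_out(
  commands=[
    [-0.002,0,0.007,0,0,0],
    [-0.002,0,0.007,0,0,0],
    [-0.002,0,0.007,0,0,0],
    [-0.002,0,0.007,0,0,0],
    [-0.001,0,0.006,0,0,0],
    [-0.001,0,0.005,0,0,0],
    [0,0,0.004,0,0,0],
    [0,0,0,0,0,0],
  ],
)

```text
time: 5.52
tool_pos: [0.5321, 0.2016, 0.0625]
orientation: [0.0, 1.0, 0.023, -0.001]
contact_force: [-1.0, -0.4, -0.5]
gripper_width: -0.001
```

Emit:
carry_out(
  commands=[
    [0,0,0.003,0,0,0],
    [0,0,0.003,0,0,0],
    [0,0,0.002,0,0,0],
    [0,0,0.001,0,0,0],
    [0,0,0,0,0,0],
  ],
)

```text
time: 5.93
tool_pos: [0.5328, 0.2018, 0.0545]
orientation: [-0.0, 1.0, 0.023, 0.0]
contact_force: [-0.7, -0.2, 3.1]
gripper_width: -0.0
```

Emit:
carry_out(
  commands=[
    [0,0,0.002,0,0,0],
    [0,0,0.002,0,0,0],
    [0,0,0,0,0,0],
  ],
)

```text
time: 6.18
tool_pos: [0.533, 0.2019, 0.0539]
orientation: [-0.0, 1.0, 0.024, 0.001]
contact_force: [-11.1, -3.4, 34.9]
gripper_width: 0.002
```

The force went to 35 N at 0.054 m, so the cover is on its stop. I retreat and check that it stays.

Emit:
carry_out(
  commands=[
    [0,0,-0.006,0,0,0],
    [-0.003,0,-0.02,0,0,0],
    [-0.005,0.005,-0.04,0,0,0],
    [-0.005,0.02,-0.04,0,0,0],
    [-0.006,0.03,-0.03,0,0,0],
    [-0.006,0.03,-0.025,0,0,0],
    [0,0,0,0,0,0],
    [0,0,0,0,0,0],
  ],
)

```text
time: 6.85
tool_pos: [0.5137, 0.117, 0.2092]
orientation: [-0.0, 1.0, 0.022, 0.002]
contact_force: [0.2, -0.6, -0.5]
gripper_width: 0.0
```

```bash
python3 - <<'E'
from h import *
import pickle
p=robot.camera_params('wrist')
im=robot.grab_frame('wrist'); save('w4.png',im); pickle.dump(p,open('w4.pkl','wb'))
for th,z in [('cover_edge',.0545),('hub_face',.075)]:
    r=robot.pinpoint('wrist',th)
    print(th,[(np.round(x['location'],1).tolist(),round(x['score'],2),onz(p,x['location'],z).round(4).tolist()) for x in r[:2]])
u,v=[int(x) for x in robot.pinpoint('wrist','hub_face')[0]['location']]
z=cv2.resize(im[v-25:v+25,u-25:u+25],(400,400),interpolation=cv2.INTER_CUBIC)
a=im[:300,max(0,u-300):max(0,u-300)+400]; print('crop origin',u-25,v-25,'left x0',max(0,u-300))
a=cv2.resize(a,(400,300))
save('z4.png',np.hstack([np.vstack([a,np.zeros((100,400,3),np.uint8)]),z]))
plan([0.5745,-0.195,0.25],0.325)
E
```

```text
cover_edge [([203.2, 181.9], 0.93, [0.5218, 0.2002, 0.0545])]
hub_face [([344.6, 142.5], 0.64, [0.5678, 0.0679, 0.075])]
crop origin 319 117 left x0 44
t 7.05 pos [0.5115 0.1187 0.2061] yaw 0.0475 F [ 1.1  0.1 -0.5] g -0.002
total tool shift [ 0.0479  0.3163 -0.0441] turn [-0.0007  0.0023 -0.2775] n 9 per row [ 0.0053  0.0351 -0.0049]
```

View pics/z4.png

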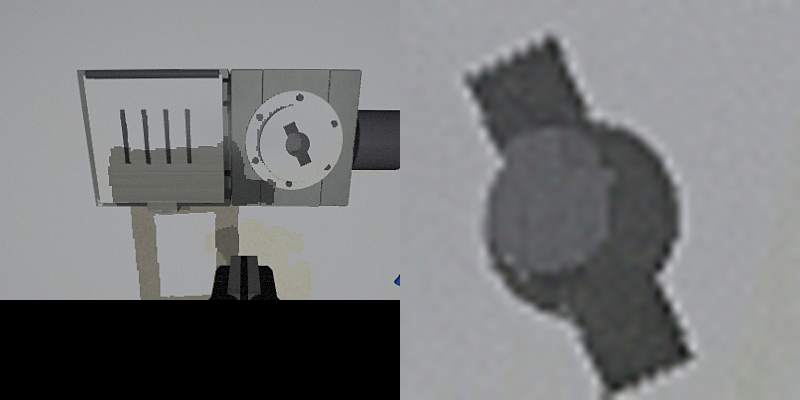

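The cover stays flat and shut. The bore centre is at about (583,218) in the crop, with keyway corners at (465,77), (555,36), (692,354) and (610,394).

```bash
python3 - <<'E'
from h import *
import pickle
p=pickle.load(open('w4.pkl','rb'))
f=lambda u,v: onz(p,(319+(u-400)/8-.44,117+v/8-.44),.075)[:2]
h=np.array([f(465,77),f(555,36),f(692,354),f(610,394)])
print(h.round(4),'centre',h.mean(0).round(4),'bore',f(583,218).round(4))
for a,b in [(0,3),(1,2),(0,1),(3,2)]:
    d=h[a]-h[b];print(np.linalg.norm(d).round(4),np.arctan2(d[1],d[0]).round(3))
plan([0.545,-0.195,0.24],0.325)
E
```

```text
[[0.581  0.0849]
 [0.5858 0.0755]
 [0.552  0.0569]
 [0.5471 0.0657]] centre [0.5665 0.0708] bore [0.5665 0.0706]
0.039 0.516
0.0386 0.504
0.0106 2.038
0.0101 2.082
t 7.05 pos [0.5115 0.1187 0.2061] yaw 0.0475 F [ 1.1  0.1 -0.5] g -0.002
total tool shift [ 0.0185  0.3149 -0.034 ] turn [-0.0007  0.0023 -0.2775] n 8 per row [ 0.0023  0.0394 -0.0043]
```

Emit:
carry_out(
  commands=[
    [0,0.035,-0.02,0,0,-0.0925],
    [0,0.038,-0.014,0,0,-0.0925],
    [0,0.038,0,0,0,-0.0925],
    [0.012,0.038,0,0,0,0],
    [0.015,0.038,0,0,0,0],
    [0.015,0.037,0,0,0,0],
    [0,0,0,0,0,0],
  ],
  claw=100,
)

```text
time: 7.63
tool_pos: [0.6086, -0.0904, 0.2399]
orientation: [0.002, 0.987, 0.16, 0.001]
contact_force: [1.1, -0.6, 0.3]
gripper_width: 0.974
```

```bash
python3 - <<'E'
from h import *
plan([0.5745,-0.195,0.19],0.325)
E
```

```text
t 7.6333 pos [ 0.6086 -0.0904  0.2399] yaw 0.3219 F [ 1.1 -0.6  0.3] g 0.974
total tool shift [-0.0655  0.0883  0.0501] turn [ 0.0034 -0.0016 -0.0031] n 4 per row [-0.0164  0.0221  0.0125]
```

Emit:
carry_out(
  commands=[
    [-0.016,0.022,0.01,0,0,0],
    [-0.016,0.022,0.01,0,0,0],
    [-0.016,0.022,0.01,0,0,0],
    [-0.016,0.022,0.01,0,0,0],
    [0,0,0,0,0,0],
    [0,0,0,0,0,0],
  ],
)

```text
time: 8.13
tool_pos: [0.5701, -0.1889, 0.1993]
orientation: [-0.001, 0.987, 0.161, -0.002]
contact_force: [0.7, -0.3, 0.1]
gripper_width: 0.999
```

```bash
python3 - <<'E'
from h import *
import pickle
p=robot.camera_params('wrist')
im=robot.grab_frame('wrist'); save('w5.png',im); pickle.dump(p,open('w5.pkl','wb'))
for th,z in [('spindle_grip',.1),('spindle_collar',.062)]:
    r=robot.pinpoint('wrist',th)
    print(th,[(np.round(x['location'],1).tolist(),round(x['score'],2),onz(p,x['location'],z).round(4).tolist()) for x in r[:2]])
u,v=[int(x) for x in proj(p,[0.5745,-.195,.1])[0]]; u=max(u,60);v=max(v,60)
print(u-60,v-60)
save('z5.png',cv2.resize(im[v-60:v+60,u-60:u+60],(480,480),interpolation=cv2.INTER_CUBIC))
plan([0.5745,-0.195,0.13],0.325)
E
```

```text
spindle_grip [([299.4, 207.5], 0.71, [0.5747, -0.1979, 0.1])]
spindle_collar [([285.9, 13.4], 0.37, [0.7141, -0.1396, 0.062])]
235 146
t 8.2833 pos [ 0.5715 -0.1878  0.2012] yaw 0.3255 F [-0.8  0.9 -1. ] g 1.0
total tool shift [0.0005 0.0078 0.0711] turn [-0.001   0.0001  0.0005] n 2 per row [0.0003 0.0039 0.0356]
```

View pics/z5.png

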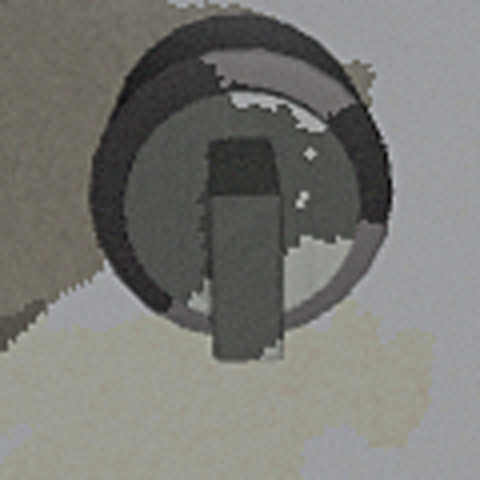

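The tang's top face has crop corners (212,195), (281,194), (284,358) and (213,360), which is well aligned with the tool.

```bash
python3 - <<'E'
from h import *
import pickle
p=pickle.load(open('w5.pkl','rb'))
c=np.array([onz(p,(235+u/4-.4,146+v/4-.4),.12)[:2] for u,v in [(212,195),(281,194),(284,358),(213,360)]])
print(c.round(4),c.mean(0).round(4))
for a,b in [(0,3),(1,2)]:
    d=c[a]-c[b];print(np.linalg.norm(d).round(4),np.arctan2(d[1],d[0]).round(3))
plan([*c.mean(0),0.0813],0.325)
E
```

```text
[[ 0.5875 -0.1834]
 [ 0.5918 -0.1956]
 [ 0.5607 -0.2072]
 [ 0.5559 -0.1942]] [ 0.574  -0.1951]
0.0334 0.328
0.0332 0.357
t 8.2833 pos [ 0.5715 -0.1878  0.2012] yaw 0.3255 F [-0.8  0.9 -1. ] g 1.0
total tool shift [0.     0.0078 0.1198] turn [-0.001   0.0001  0.0005] n 4 per row [0.    0.002 0.03 ]
```

Emit:
carry_out(
  commands=[
    [0,0.004,0.02,0,0,-0.015],
    [0,0.004,0.03,0,0,0],
    [0,0,0.03,0,0,0],
    [0,0,0.025,0,0,0],
    [0,0,0.015,0,0,0],
    [0,0,0,0,0,0],
    [0,0,0,0,0,0],
  ],
)

```text
time: 8.87
tool_pos: [0.5738, -0.1954, 0.0812]
orientation: [-0.001, 0.986, 0.17, -0.001]
contact_force: [-0.5, 0.1, 0.2]
gripper_width: 1.003
```

Emit:
carry_out(
  commands=[
    [0,0,0,0,0,0],
    [0,0,0,0,0,0],
    [0,0,0,0,0,0],
    [0,0,0,0,0,0],
    [0,0,0,0,0,0],
    [0,0,0,0,0,0],
  ],
  claw=0,
  squeeze=90,
)

```text
time: 9.37
tool_pos: [0.5738, -0.1966, 0.0821]
orientation: [-0.0, 0.986, 0.169, 0.0]
contact_force: [-3.7, 1.3, 22.3]
gripper_width: 0.15
```

```bash
python3 - <<'E'
from h import *
plan([0.574,-0.195,0.17])
print(robot.get_state()['ft_torque'])
E
```

```text
t 9.3667 pos [ 0.5738 -0.1966  0.0821] yaw 0.3391 F [-3.7  1.3 22.3] g 0.15
total tool shift [ 0.0008 -0.0014 -0.0879] turn [-0.0002 -0.0006  0.    ] n 3 per row [ 0.0003 -0.0005 -0.0293]
[0.11124197 0.55709536 0.02113191]
```

Emit:
carry_out(
  commands=[
    [0,0,-0.005,0,0,0],
    [0,0,-0.01,0,0,0],
    [0,0,-0.015,0,0,0],
    [0,0,-0.025,0,0,0],
    [0,0,-0.03,0,0,0],
    [0,0,-0.015,0,0,0],
    [0,0,0,0,0,0],
    [0,0,0,0,0,0],
  ],
)

```text
time: 10.03
tool_pos: [0.574, -0.197, 0.1824]
orientation: [0.001, 0.986, 0.169, 0.001]
contact_force: [-0.5, 0.3, -3.6]
gripper_width: 0.152
```

```bash
python3 - <<'E'
from h import *
p=robot.camera_params('wrist')
im=robot.grab_frame('wrist'); save('w6.png',im)
s=robot.get_state();w,x,y,z=s['orientation'];R=Ro.from_quat([x,y,z,w]).as_matrix()
for th,l in [('spindle_grip',-.0187),('spindle_collar',.0193),('spindle',.0713)]:
    for r in robot.pinpoint('wrist',th)[:1]:
        # intersect with plane at tool z=l
        o,d=ray(p,r['location']);o=R.T@(o-s['tool_pos']);d=R.T@d
        print(th,np.round(r['location'],1),round(r['score'],2),'tool',(o+d*(l-o[2])/d[2]).round(4))
plan([0.5665,0.0707,0.18],0.51)
E
```

```text
spindle_grip [288.4 288.3] 0.73 tool [-0.0001  0.0017 -0.0187]
spindle_collar [287.3 250.6] 0.7 tool [0.0012 0.0013 0.0193]
spindle [288.  219.3] 0.6 tool [0.002  0.0018 0.0713]
t 10.2333 pos [ 0.5723 -0.1961  0.1797] yaw 0.3392 F [-0.5  0.1 -4.6] g 0.152
total tool shift [ 8.330e-02 -2.536e-01  1.000e-04] turn [-0.0029  0.0023 -0.1708] n 7 per row [ 0.0119 -0.0362  0.    ]
```

View pics/w6.png

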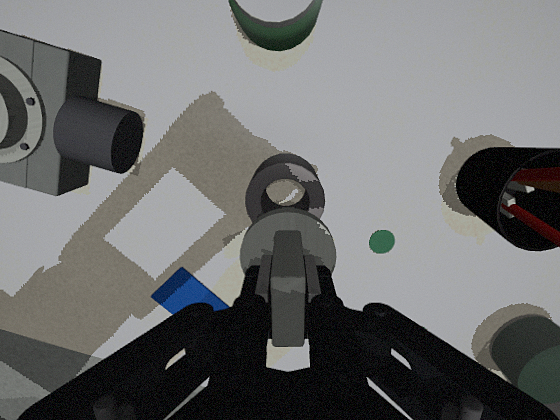

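The spindle is held straight with the collar at (288,240), and the rest at (285,190) is empty. Next I move it over the hub.

Emit:
carry_out(
  commands=[
    [0,-0.015,0,0,0,-0.0855],
    [0.0,-0.03,0,0,0,-0.0855],
    [0.015,-0.036,0,0,0,0],
    [0.02,-0.036,0,0,0,0],
    [0.02,-0.036,0,0,0,0],
    [0.02,-0.03,0,0,0,0],
    [0.015,-0.03,0,0,0,0],
    [0.01,-0.01,0,0,0,0],
  ],
)

```text
time: 10.9
tool_pos: [0.5542, 0.0532, 0.1801]
orientation: [-0.002, 0.967, 0.253, -0.002]
contact_force: [-1.1, -0.6, -3.1]
gripper_width: 0.151
```

Emit:
carry_out(
  commands=[
    [0,0,0,0,0,0],
    [0,0,0,0,0,0],
  ],
)

```text
time: 11.07
tool_pos: [0.5562, 0.0493, 0.1806]
orientation: [0.0, 0.967, 0.253, -0.001]
contact_force: [-0.2, -1.1, -2.9]
gripper_width: 0.152
```

```bash
python3 - <<'E'
from h import *
plan([0.5655,0.072,0.155],0.51)
E
```

```text
t 11.0667 pos [0.5562 0.0493 0.1806] yaw 0.5125 F [-0.2 -1.1 -2.9] g 0.152
total tool shift [ 0.0193 -0.0152  0.0256] turn [-0.0003  0.0016  0.0025] n 1 per row [ 0.0193 -0.0152  0.0256]
```

Emit:
carry_out(
  commands=[
    [0.01,-0.008,0,0,0,0],
    [0.009,-0.007,0.006,0,0,0],
    [0,0,0.01,0,0,0],
    [0,0,0,0,0,0],
    [0,0,0,0,0,0],
  ],
)

```text
time: 11.48
tool_pos: [0.5648, 0.0708, 0.1642]
orientation: [-0.0, 0.968, 0.252, -0.002]
contact_force: [-0.4, 0.5, -3.8]
gripper_width: 0.152
```

```bash
python3 - <<'E'
from h import *
plan([0.5655,0.072,0.127],0.51)
S=robot.camera_params('side');T=robot.camera_params('top')
a=robot.grab_frame('side'); b=robot.grab_frame('wrist')
u,v=[int(x) for x in proj(S,[0.5655,.072,.08])[0]]
save('z7.png',np.hstack([cv2.resize(a[v-40:v+40,u-40:u+40],(400,400),interpolation=cv2.INTER_CUBIC),cv2.resize(b[110:310,190:390],(400,400),interpolation=cv2.INTER_CUBIC)]))
E
```

```text
t 11.4833 pos [0.5648 0.0708 0.1642] yaw 0.51 F [-0.4  0.5 -3.8] g 0.152
total tool shift [ 0.0013 -0.0007  0.0372] turn [-0.0013  0.0028  0.    ] n 1 per row [ 0.0013 -0.0007  0.0372]
```

View pics/z7.png

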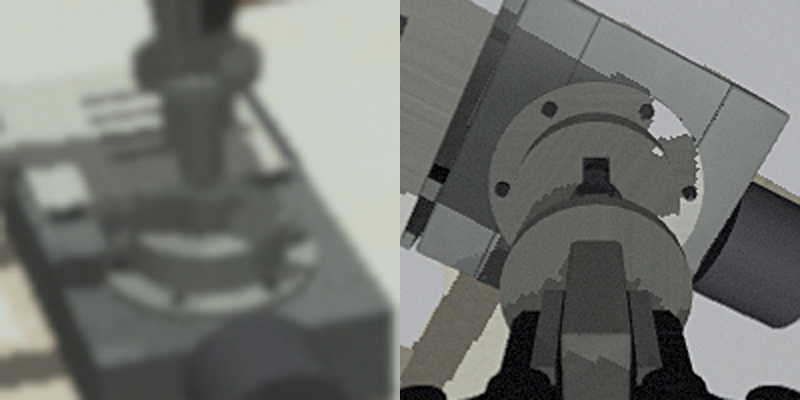

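Columns agree closely: keyway end at 583–609, tang centre at 597. The tip hangs over the bore. I'll put numbers on the residual.

```bash
python3 - <<'E'
from h import *
s=robot.get_state();w,x,y,z=s['orientation'];R=Ro.from_quat([x,y,z,w]).as_matrix()
p=robot.camera_params('wrist'); print(p['cx'],p['cy'])
def t(uv,l):
    o,d=ray(p,uv);o=R.T@(o-s['tool_pos']);d=R.T@d
    return (o+d*(l-o[2])/d[2]).round(4)
f=lambda u,v:(190+(u-400)/2-.25,110+v/2-.25)
l=s['tool_pos'][2]-.075
print('key end',t(f(583,158),l),t(f(609,158),l))
print('tang top near edge',t(f(571,241),-.0387),t(f(625,241),-.0387))
print('collar top L/R',t(f(501,275),.0113),t(f(692,275),.0113),'far',t(f(595,203),.0113))
print('hub rim', t(f(594,112),l))
E
```

```text
287.6527439227054 210.37671247448733
key end [ 0.02   -0.0046  0.0902] [0.02   0.0055 0.0902]
tang top near edge [ 0.037  -0.0041 -0.0387] [ 0.0369  0.0057 -0.0387]
collar top L/R [ 0.0068 -0.0257  0.0113] [0.0068 0.0268 0.0113] far [0.0277 0.0002 0.0113]
hub rim [ 0.038  -0.0003  0.0902]
```

Hub and spindle axes agree within about 0.5 mm, so I go straight down.

Emit:
carry_out(
  commands=[
    [0,0,0.008,0,0,0],
    [0,0,0.008,0,0,0],
    [0,0,0.007,0,0,0],
    [0,0,0.006,0,0,0],
    [0,0,0.004,0,0,0],
    [0,0,0,0,0,0],
  ],
)

```text
time: 12.08
tool_pos: [0.5652, 0.0712, 0.1313]
orientation: [-0.0, 0.968, 0.252, -0.001]
contact_force: [0.0, 0.6, -2.9]
gripper_width: 0.155
```

Emit:
carry_out(
  commands=[
    [0,0,0.004,0,0,0],
    [0,0,0.004,0,0,0],
    [0,0,0.004,0,0,0],
    [0,0,0.003,0,0,0],
    [0,0,0,0,0,0],
  ],
)

```text
time: 12.5
tool_pos: [0.5663, 0.0713, 0.1176]
orientation: [0.0, 0.968, 0.252, 0.0]
contact_force: [0.7, 0.9, 2.9]
gripper_width: 0.152
```

The force is only that of the spring, so the key is in its keyways. Pushing on.

Emit:
carry_out(
  commands=[
    [0,0,0.004,0,0,0],
    [0,0,0.004,0,0,0],
    [0,0,0.004,0,0,0],
    [0,0,0.004,0,0,0],
    [0,0,0.003,0,0,0],
    [0,0,0,0,0,0],
  ],
)

```text
time: 13.0
tool_pos: [0.5663, 0.0713, 0.0984]
orientation: [0.0, 0.968, 0.252, 0.0]
contact_force: [-1.2, -0.1, 7.7]
gripper_width: 0.154
```

Emit:
carry_out(
  commands=[
    [0,0,0.002,0,0,0],
    [0,0,0.002,0,0,0],
    [0,0,0,0,0,0],
  ],
)

```text
time: 13.25
tool_pos: [0.5664, 0.0713, 0.0952]
orientation: [0.0, 0.968, 0.252, 0.001]
contact_force: [-1.6, -0.2, 7.9]
gripper_width: 0.15
```

Emit:
carry_out(
  commands=[
    [0,0,0.0015,0,0,0],
    [0,0,0.0015,0,0,0],
    [0,0,0,0,0,0],
  ],
)

```text
time: 13.5
tool_pos: [0.5665, 0.0713, 0.0951]
orientation: [0.0, 0.968, 0.252, 0.001]
contact_force: [-10.2, -0.4, 35.2]
gripper_width: 0.155
```

```bash
python3 - <<'E'
from h import *
b=robot.grab_frame('wrist');a=robot.grab_frame('side')
S=robot.camera_params('side');u,v=[int(x) for x in proj(S,[0.5655,.1,.08])[0]]
for c,th,z in [('wrist','cover_edge',.0545),('side','cover_edge',.0545)]:
    r=robot.pinpoint(c,th); p=robot.camera_params(c)
    print(c,[(round(x['score'],2),onz(p,x['location'],z).round(4)) for x in r[:1]])
save('z8.png',np.hstack([cv2.resize(a[v-50:v+50,u-50:u+50],(360,360),interpolation=cv2.INTER_CUBIC),cv2.resize(b[80:380,100:460],(432,360))]))
s=robot.get_state();print(s['time'],s['tool_pos'],s['contact_force'],s['ft_torque'],s['gripper_width'])
E
```

```text
wrist [(0.66, array([0.5196, 0.1989, 0.0545]))]
side [(0.65, array([0.5221, 0.1883, 0.0545]))]
13.7 [0.56643318 0.0713251  0.09506184] [-10.22251345  -0.33452308  35.0341978 ] [0.02548844 1.74215524 0.01616581] 0.15277035187051108
```

View pics/z8.png

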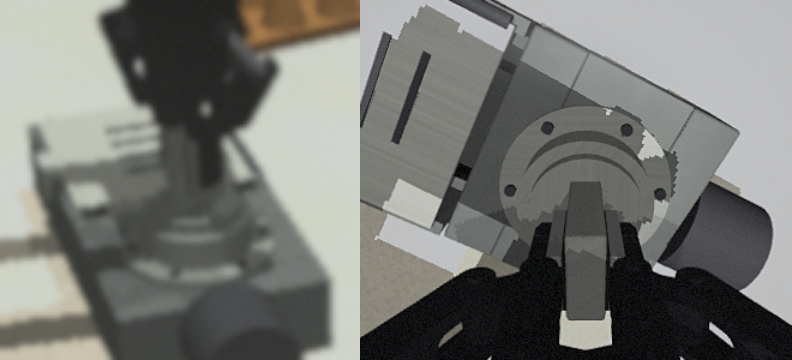

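Both views show the collar flat on the hub and the cover shut, and the readings are steady. Handing in.

```bash
python3 -c "
from bench import robot
robot.job_done(); s=robot.get_state(); print(s['time'],s['tool_pos'],s['contact_force'])"
```

```text
the job is handed in; nothing more can be done
the job is handed in; nothing more can be done
```

The job is done and handed in at about 13.7 s, well inside the 51 s limit. No verdict is reported.

- **Cover:** I pressed it down with shut fingers until the force jumped to 35 N at its stop. It stayed flat in later wrist pictures with nothing touching it. The click itself was inferred from the stop and from it staying shut, as the catch gives no signal of its own.
- **Spindle:** I gripped it by the tang, lifted it clear of the rest and turned it to the hub's keyway angle in the air. It then went straight down. Only spring-level force showed as the key entered, so no turning search in the hub was needed.
- **Last checks:** The tool stopped at z = 0.0951 m, where home was expected at 0.095 m, pressing steadily with about 35 N and still gripping. Both last pictures show the collar flat on the hub and the cover shut.
- **Disagreements:** The first top and side camera position for the hub was about 6 mm off the wrist camera's, so I used the wrist's. The side camera's last cover point was about 10 mm off along the hinge direction. A sideways force of about 10 N goes with the downward push, as it also did at the cover.
- **Jar and brush tub:** The path kept well clear of both, but I took no closing picture of them.

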